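Clamp the glued-up board disc in its jig

TASK

The glued-up round board disc is waiting in its gluing jig to be pressed. Push the blue clamp strap round with a finger until it rests against its stop post with its rubber foot over the middle of the disc, then push the red-knobbed cam lever fully down so that the foot clamps the disc, and leave it locked. Do not press on or shift the disc itself, and leave everything else on the bench where it is.

Things in the scene. Friction and masses are not known exactly. Their poses are not given: they have to be found in the camera images.
- jig: gluing jig fixed to the bench: plywood base 300 (its x) x 220 (its y) x 18 mm, origin under its centre, z up. In its frame the disc's seat is centred at x = -55 mm, y = 0 between four 10 mm dowels 16 mm high, 71.5 mm out on the diagonals; the clamp's steel column stands at x = +105 mm, y = 0 on a flange of 30 mm radius. Closed, the strap points along -x
- column (a point): point on the upright axis of the clamp's column at the mid-thickness of the open strap, 78 mm above the bench; the strap and the lever swing together about this axis. The strap's round hub here has 21 mm radius
- swing (a joint): angle of the strap about the column, rad: 0 = against its stop post (10 mm thick, to 90 mm above the bench, on the strap's jig +y side 50 mm from the axis), strap over the middle of the disc (along the jig's -x); grows as the strap swings counter-clockwise seen from above, i.e. away to the jig's -y side; the start lies between 0.7 and 1.25. It stays where it is left (friction: about 1.6 N at strap_side)
- strap_side (a point): point on the blue steel strap's centre line, mid-thickness, 140 mm from the column's axis. Flat bar 30 mm wide, 12 mm thick, round end 200 mm from the axis; level, 72 to 84 mm above the bench while open (underside 24 mm above the disc). At 160 mm it has a nut on top (18 mm wide, 13 mm high) and the foot below. Closing the lever lowers the strap 6 mm
- foot_pad (a point): centre of the underside of the clamp's round rubber-soled pressure foot (33 mm diameter, 12 mm high), 160 mm from the column's axis under the strap; 3.5 mm above the disc's top when the lever is fully open. It is sprung, and presses on the disc with about 11 N when the lever is fully down
- lever_pin (a point): centre of the cam lever's hinge pin, on the column's axis, 108 mm above the bench; the pin is level and square to the strap
- lever_ball (a point): centre of the red ball knob (26 mm diameter) at the end of the lever, 115 mm from the pin. The lever is a round steel handle of 12 mm diameter from 30 to 105 mm from the pin (fork and cam nearer the pin). It always lies in the upright plane of the strap and closes forwards over the strap, towards the foot
- lever (a joint): cam lever angle, rad: 0 = open, handle 74 degrees above level, leaning towards the foot; grows as it is pushed forwards and down; 1.2 = fully down at its end stop, handle 5 degrees above level over the strap. Starts at 0 to 0.15; stays where it is left (friction 0.28 Nm, about 3 N at 85 mm from the pin). Lowering it before the strap is over the disc is wrong
- disc_top (a point): centre of the top of the disc: loose laminated kraft board, 130 mm diameter, 30 mm high, 150 g, resting on the jig's base (its top 48 mm above the bench)
- folder: bystander: ivory-coloured bone folder, 130 x 20 x 5 mm, lying along the +y edge of the jig's base; origin under the middle of its long bar
- tape: bystander: roll of brown tape lying flat, 100 mm diameter, 48 mm high, origin under its centre; beside the jig
- tin: bystander: round steel tin with red lid, 77 mm diameter, 36 mm high, origin under its centre; beside the jig
- knife: bystander: capped craft knife, black and yellow, 145 x 17 x 18 mm, lying on the bench on the jig's +y side; origin under its middle
- drum: bystander: round lidded kraft box, 113 mm diameter, 88 mm high, origin under its centre
- glue: bystander: white glue bottle with orange cap, 60 mm diameter, 160 mm high, origin under its centre
- brush: bystander: flat brush, about 170 mm long, lying on the bench
- foot: the clamp's pressure foot itself; origin at the centre of its rubber underside, the same point as foot_pad, z up
- disc: the board disc itself; origin under its centre, z up, 30 mm below disc_top
Mind the look-alikes: they are no part of the job. What is shaped like the disc but green or orange is not meant.

How it is judged:
On the way, in this order (a step that is already met when the one before it is completed fails the run):
1. the strap is at its stop over the disc with the cam lever still up (value of joint swing below 0.06 rad and value of joint lever below 0.4 rad), for 0.2 s.
2. the cam lever is fully down and the foot presses on the disc (value of joint lever above 1.1 rad and value of joint swing below 0.06 rad and contact force between foot and disc above 6 N), for 0.2 s.
At the end, for the whole second after the job is handed in: the strap is within 0.06 rad of its stop, the lever within 0.1 rad of fully down, the foot within 14 mm of the disc's middle and pressing on it with more than 6 N, and the disc within 6 mm of where it lay (all of step 2 and horizontal distance between foot_pad and disc_top below 0.014 m and distance of disc_top from where it was at the start of the episode below 0.006 m); the robot touches nothing.
It fails at once if the disc is shifted or lifted by more than 6 mm (distance of disc_top from where it was at the start of the episode above 0.006 m).
It fails at once if the robot presses on the disc (more than 3 N) (contact force between any of the fingers, the arm and disc above 3 N).
It fails at once if something else on the bench is moved by more than 15 mm (distance of any of folder, tape, tin, knife, drum, glue, brush from where it was at the start of the episode above 0.015 m).
It also fails if it takes over 51 s, if anything falls off the work surface, if the arm or the gripper's body presses on something with over 40 N, if the wrist force passes 120 N, or if a joint passes its speed limit or range.

ROBOT

A 6-joint arm with a two-finger parallel gripper is mounted at the origin on the work surface. World frame = base frame: x ahead of the robot, y to its left, z up, the work surface at z = 0. Lengths are in m, angles in rad, forces in N, time in s.
With the tool pointing down it reaches from about 0.35 to 0.775 m from the base axis. Payload 7.3 kg.
Tool frame: the origin (TCP) lies on the centre line of the jaws, within the pads' length; the fingertips stand 25 mm ahead of it and the grasp point (between the pads) lies 6 mm ahead of it; z points along the fingers, y is the line along which they close (so a half turn about z gives the same grasp; the last joint's range is limited). The gripper opens to 92 mm and grips with 3 to 60 N. Pads are 19 mm wide; open, the fingers measure 130 mm over their backs; the gripper's body (75 mm by 190 mm) begins 47 mm behind the grasp point.
Start: joints at [-1.28, 0.342, 1.524, -0, 1.275, -0.146], TCP at [0.222, -0.476, 0.252] pointing down, gripper open.
Joint ranges: [-2.53, 2.53], [-0.77, 2.02], [0.04, 2.7], [-1, 4.14], [0.28, 2.66], [-3.11, 3.11]. Speed limits (rad/s): [2.57, 2.57, 3.14, 3.14, 3.14, 3.14].

INTERFACE

Orientations are given as [roll, pitch, yaw] about the fixed x, y, z axes, in that order (R = Rz(yaw) Ry(pitch) Rx(roll)).
In Python, from cell import status, read_camera, camera_info, ticket, models gives the robot as it stands.
- The arm moves only by the tool send_rows, never from a script. Its argument "plan" is a list of rows, each an object with "offset": the shift along the tool's x, y, z in mm, a list of three; "yaw": the turn about the tool's z in rad. In form: [{"offset": [dx, dy, dz], "yaw": yaw}, ...]. A call has 1 to 20 rows; each row shifts and turns the commanded pose from where the row before left it, along the tool's axes as they then stand; what a row does not reach is not made up. A row lasts 1/10 s, in which the tool goes at most 50 mm and 8.59 degrees, less where a joint would pass 70% of its speed; a pose out of reach is approached as far as the arm can. A call is refused whole if a number of a shift passes 50 or a number of a turn 0.15, either way. A call with a gripper value outside its range is refused whole. "hand" is the closure, from 0 (fully open) to 1 (shut), set as the call begins (left out, the last holds). The fingers move at their own pace and stop on an object; "squeeze" is the grip in N (left out, the last holds). Time passes only in rows, so rows that do not move let the fingers close. It gives the time, the measured TCP pose, the force, the opening and the grip force at its end, in the units of the state.
- status.observe(): the state, without advancing time (a new reading comes with each control period).
- read_camera(name): name is "scene" or "side" or "wrist"; returns the picture (420x560x3 uint8, red, green, blue); there is no depth.
- camera_info(name): a dict with "vfov" (degrees; the focal length in pixels is half the picture's height over the tangent of half this angle, whatever the lens; pixels are square), "cx", "cy" (the principal point, pixels), "distortion" ([k1, k2, p1, p2, k3] as OpenCV has them; the pictures are not rectified), "origin" and "attitude" of the camera in the world. Camera axes: x right, y down, z forward; pixel columns grow to the right and rows downward; lengths in m; the calibration is good to about 2 mm. A picture is of the moment at which its call begins: read the wrist's pose just before it. camera_info takes no time and is no camera call; for the wrist camera it gives the pose at the moment of the call.
- ticket.hand_in(): hands the job in; it is judged then, once.
Trained networks look in the newest picture that a camera, given by its name, has taken for a name from the list of things; names that differ only in an ending like _2 or _b are one class to them, and where a whole thing is asked for, a point or a joint stands for the part that bears it (a point fixed in the world has none). Each returns a list of dicts, best first, with "conf" (0 to 1); they miss things now and then, are a little off and sometimes report something else, mostly with a low value. They report only what shows in the picture. A call takes as long as a camera call. They do not tell look-alikes from the thing itself.
- models.regions_of(camera, label): "mask" (420x560 bool, what is visible of it) and "extent" ([left, top, right, bottom] in pixels, round what is visible of it).
The state is a dict: "time": time; "qpos": joint angles; "qvel": joint speeds; "joint_efforts": joint torques, N m; "tool_pos": TCP position; "tool_rot": TCP orientation; "contact_force": force on the tool from outside, world axes, zero at the start; "torque": the same for the moment, N m; "opening": finger opening in m; "grip_force": force on a finger pad.
Only numpy, scipy, OpenCV 4.12 (cv2) and the standard library are available. Lean on these libraries where they do the work, as an engineer would, in place of code of your own. Each camera call takes 0.05 s, during which the arm holds its last target. There are 200 camera calls.

## Working session

There is one attempt and no reset: what is moved stays moved. The work goes in short steps, Python scripts to look and compute and a tool call to move; the robot and the scene stay as the last step left them, time stands still between calls to the robot, and variables do not carry over. Pictures are saved under pics/ and viewed, at most 10 in all, crops included, and the job is handed in when it is done.

Besides the shell and the picture viewer there is one more tool, called after "Emit:" as name(argument=value, ...), one argument or row to a line, values as JSON. send_rows: Moves the arm, as the interface text tells. Its arguments: {"type":"object","properties":{"plan":{"type":"array"},"hand":{"type":"number"},"squeeze":{"type":"number"}},"required":["plan"]}

```bash
mkdir -p pics; ls
python3 - <<'E'
from cell import status, read_camera, camera_info, models
import cv2,numpy as np
s=status.observe(); print(s['time'],s['tool_pos'],s['tool_rot'])
ims=[]
for c in ['scene','side']:
    im=read_camera(c); cv2.imwrite(f'pics/{c}0.png',im[:,:,::-1]); print(c,camera_info(c))
    for l in ['jig','strap_side','lever_ball','disc','lever','foot']:
        for r in models.regions_of(c,l)[:2]:
            m=r['mask'];ys,xs=np.nonzero(m); print(l,round(r['conf'],2),np.round(r['extent']),xs.mean().round(1),ys.mean().round(1),m.sum())
E
```

```text
pics
0.0 [ 0.22201714 -0.47531966  0.25103232] [-3.14003896e+00 -2.39948527e-04  4.36808771e-01]
scene {'vfov': 53.79931074918283, 'cx': 277.94394681665733, 'cy': 209.40851184553125, 'distortion': array([-0.02951981,  0.        ,  0.        ,  0.        ,  0.        ]), 'origin': array([1.23832701, 0.32552815, 0.8594958 ]), 'attitude': array([-2.29687629,  0.01862147,  1.96842236])}
jig 0.61 [240. 222. 336. 316.] 285.9 272.7 5817
jig 0.6 [346. 240. 369. 280.] 358.0 259.4 306
strap_side 0.87 [238. 230. 297. 285.] 265.9 257.5 869
strap_side 0.49 [321. 255. 332. 297.] 326.0 276.3 287
lever_ball 0.9 [270. 224. 298. 276.] 281.2 248.9 508
disc 0.96 [353. 196. 401. 233.] 378.1 213.4 1270
disc 0.63 [268. 222. 318. 265.] 296.4 241.7 1299
lever 0.56 [269. 222. 293. 276.] 280.8 248.7 415
lever 0.24 [320. 255. 332. 297.] 325.9 277.4 334
foot 0.48 [239. 232. 295. 287.] 265.5 256.7 796
side {'vfov': 52.81731725423015, 'cx': 277.2991937586197, 'cy': 221.82132504951997, 'distortion': array([0.01571761, 0.        , 0.        , 0.        , 0.        ]), 'origin': array([0.40397521, 0.87964231, 1.00344783]), 'attitude': array([-2.33224983, -0.01110668, -3.0063569 ])}
jig 0.69 [260. 241. 306. 285.] 280.9 263.9 1371
jig 0.58 [216. 213. 319. 304.] 256.7 268.0 4727
strap_side 0.95 [223. 220. 274. 266.] 246.3 242.1 573
strap_side 0.5 [264. 150. 297. 187.] 279.5 167.1 967
lever_ball 0.72 [222. 213. 238. 254.] 230.4 234.2 243
lever_ball 0.55 [264. 152. 295. 189.] 278.9 167.0 905
disc 0.96 [262. 244. 303. 285.] 280.8 263.7 1375
disc 0.67 [329. 304. 382. 355.] 354.6 329.7 1957
lever 0.8 [223. 214. 237. 259.] 230.2 235.3 314
foot 0.68 [220. 211. 239. 254.] 230.0 235.1 317
```

Run:
```python
import cv2,numpy as np
a=cv2.imread('pics/scene0.png')[180:350,190:440];b=cv2.imread('pics/side0.png')[140:370,170:420]
cv2.imwrite('pics/a.png',cv2.resize(a,None,fx=3.2,fy=3.2,interpolation=2)[:, :800]);cv2.imwrite('pics/b.png',cv2.resize(b,None,fx=2.6,fy=2.6,interpolation=2))
```

```text
(no output)
```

View pics/a.png

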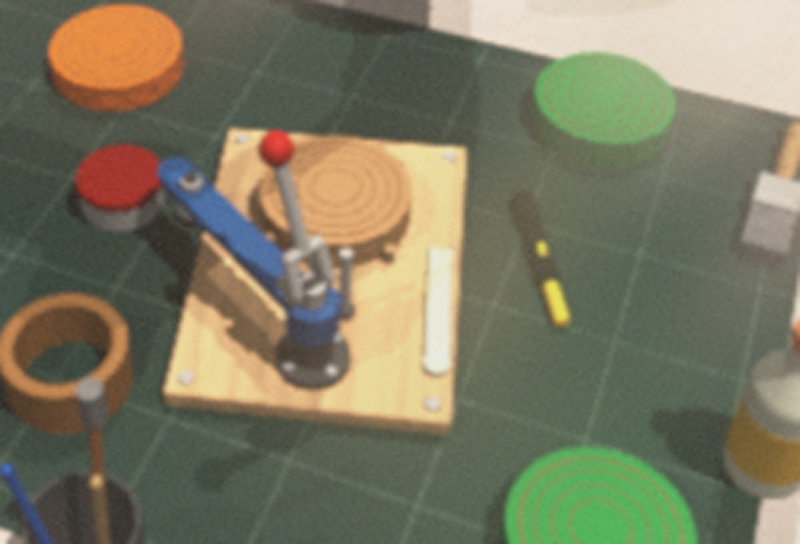

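View pics/b.png

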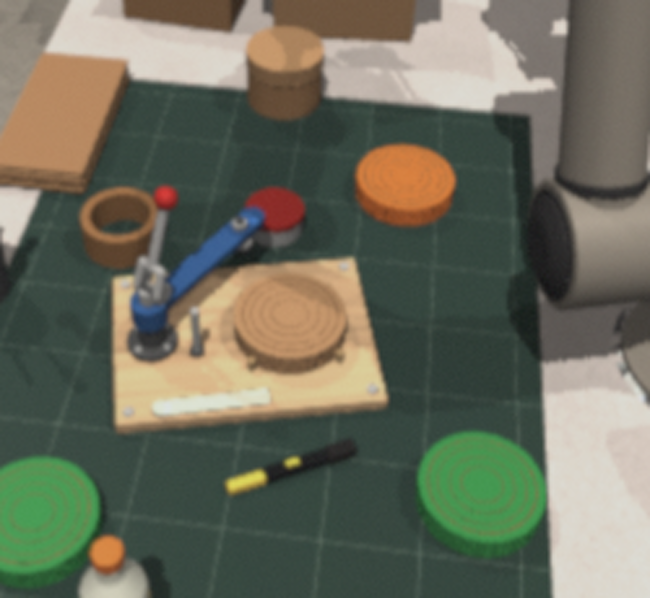

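The scene view shows the jig with its column towards the camera. In crop pixels, the hub is at about (313,315), the strap tip (178,170), the ball (277,148), the brown disc (337,187) and the stop post (347,280). The side view agrees, with the ball at (166,197), strap tip (252,218) and disc (291,313). Next I fit the jig pose, swing and lever together.

```bash
cat > h.py <<'E'
import numpy as np,cv2
from scipy.spatial.transform import Rotation as R
from scipy.optimize import least_squares
def proj(ci,P):
    f=210/np.tan(np.radians(ci['vfov']/2)); K=np.array([[f,0,ci['cx']],[0,f,ci['cy']],[0,0,1]])
    Rc=R.from_euler('xyz',ci['attitude']).as_matrix()
    Pc=(np.asarray(P)-ci['origin'])@Rc
    return cv2.projectPoints(Pc.reshape(-1,1,3),np.zeros(3),np.zeros(3),K,np.array(ci['distortion']))[0].reshape(-1,2)
def W(q,pts):
    x,y,t=q[:3]; pts=np.asarray(pts,float); c,s=np.cos(t),np.sin(t)
    return np.c_[x+c*pts[:,0]-s*pts[:,1],y+s*pts[:,0]+c*pts[:,1],pts[:,2]]
def arm(q,r,z): # point on strap line, jig frame
    return [.105-r*np.cos(q[3]),-r*np.sin(q[3]),z]
def ball(q,d=.115):
    e=np.radians(74)-q[4]*np.radians(69)/1.2
    return arm(q,d*np.cos(e),.108+d*np.sin(e))
def pts(q): return W(q,[[-.15,-.11,.018],[-.15,.11,.018],[.15,.11,.018],[.15,-.11,.018],[-.055,0,.048],ball(q),arm(q,.2,.084),arm(q,.16,.097)])
E
python3 - <<'E'
from h import *
from cell import camera_info
sc=np.array([[230,130],[467,149],[452,418],[166,396],[337,187],[277,148],[168,160],[193,180]])/3.2+[190,180]
sd=np.array([[357,261],[385,400],[117,425],[112,278],[291,313],[166,197],[262,215],[240,222]])/2.6+[170,140]
cs,cd=camera_info('scene'),camera_info('side')
f=lambda q:np.r_[(proj(cs,pts(q))-sc).ravel(),(proj(cd,pts(q))-sd).ravel(),(q[4]-.07)*5]
r=least_squares(f,[.5,0,0,.9,.07],loss='soft_l1'); print(r.x.round(4)); print(f(r.x)[:-1].reshape(2,8,2).round(1))
q=r.x; np.save('q.npy',q)
for n,p in [('col',[.105,0,.078]),('disc',[-.055,0,.048]),('tip',arm(q,.2,.078)),('side',arm(q,.14,.078)),('ball',ball(q))]: print(n,W(q,[p]).round(3))
E
```

```text
[0.5472 0.063  0.2595 0.7815 0.1038]
[[[ 0.3 -0.9]
  [ 0.5 -0.8]
  [ 0.9  1.6]
  [ 0.  -1. ]
  [ 0.3  0.1]
  [ 0.2  0.1]
  [ 0.3 -0.6]
  [ 0.5 -2. ]]

 [[-1.5 -1.8]
  [ 0.9 -0.6]
  [-1.2 -0.1]
  [-0.4 -0.7]
  [-0.6  0. ]
  [ 0.3  0.2]
  [-0.7 -2.7]
  [-0.3 -1.5]]]
col [[0.649 0.09  0.078]]
disc [[0.494 0.049 0.048]]
tip [[ 0.548 -0.083  0.078]]
side [[ 0.578 -0.031  0.078]]
ball [[0.627 0.053 0.215]]
```

```bash
cat >> h.py <<'E'
def rows(p0,y0,path):
    "path: list of (xyz,yaw,n) TCP waypoints, tool down; rows rounded to .5 mm, errors carried on"
    p=np.array(p0,float);y=y0;out=[]
    for t,ty,n in path:
        s=p.copy();sy=y
        for k in range(1,n+1):
            g=s+(np.array(t)-s)*k/n; gy=sy+(ty-sy)*k/n
            T=lambda y:np.array([[np.cos(y),np.sin(y),0],[np.sin(y),-np.cos(y),0],[0,0,-1]])
            o=np.round((T(y).T@(g-p))*2000)/2; w=round(y-gy,3)
            p=p+T(y)@o/1000; y-=w; out.append({"offset":o.tolist(),"yaw":w})
    return out
def tcp(q,phi,r,tan,tipz):
    "TCP pose at radius r along strap angle phi, tan>0 towards closing side"
    p=[.105-r*np.cos(phi)-tan*np.sin(phi)*1, -r*np.sin(phi)+tan*np.cos(phi), tipz+.025]
    return W(q,[p])[0], q[2]+phi
E
python3 - <<'E'
from h import *; import json
from cell import status
s=status.observe(); q=np.load('q.npy')
a,ya=tcp(q,q[3],.145,-.060,.22); b,yb=tcp(q,q[3],.145,-.060,.066)
print(a,ya,b,s['tool_pos'])
r=rows(s['tool_pos'],s['tool_rot'][2],[(a,ya,14),(b,yb,6)]); print(json.dumps(r))
E
```

```text
[ 0.62722669 -0.06550531  0.245     ] 1.0410643632428729 [ 0.62722669 -0.06550531  0.091     ] [ 0.22213677 -0.47573268  0.25176498]
[{"offset": [38.5, -14.5, 0.5], "yaw": -0.043}, {"offset": [39.5, -12.5, 0.5], "yaw": -0.043}, {"offset": [39.5, -11.0, 0.5], "yaw": -0.043}, {"offset": [40.0, -9.0, 0.5], "yaw": -0.044}, {"offset": [40.5, -7.5, 0.5], "yaw": -0.043}, {"offset": [41.0, -6.0, 0.5], "yaw": -0.043}, {"offset": [41.0, -3.5, 0.5], "yaw": -0.043}, {"offset": [41.0, -2.5, 0.5], "yaw": -0.043}, {"offset": [41.0, -0.5, 0.5], "yaw": -0.043}, {"offset": [41.5, 1.5, 0.5], "yaw": -0.044}, {"offset": [41.0, 3.0, 0.5], "yaw": -0.043}, {"offset": [41.0, 5.0, 0.5], "yaw": -0.043}, {"offset": [40.5, 7.0, 0.5], "yaw": -0.043}, {"offset": [40.0, 8.5, 0.5], "yaw": -0.043}, {"offset": [0.0, -0.0, 25.5], "yaw": -0.0}, {"offset": [0.0, -0.0, 26.0], "yaw": -0.0}, {"offset": [0.0, -0.0, 25.5], "yaw": -0.0}, {"offset": [0.0, -0.0, 25.5], "yaw": -0.0}, {"offset": [0.0, -0.0, 25.5], "yaw": -0.0}, {"offset": [0.0, -0.0, 26.0], "yaw": -0.0}]
```

Run:
```python
from h import *
from cell import camera_info
c=camera_info('side'); im=cv2.imread('pics/side0.png'); q=np.load('q.npy')
s=camera_info('scene'); 
from scipy.optimize import fsolve
for z in (0,.1,.2):
  for px in ([215,345],[218,302]):
    x=fsolve(lambda v:proj(s,[[v[0],v[1],z]])[0]-px,[.7,0]); print(z,px,x.round(3))
a=cv2.resize(im[120:330,0:280],None,fx=2.6,fy=2.6); cv2.imwrite('pics/c.png',a)
```

```text
0 [215, 345] [ 0.838 -0.017]
0 [218, 302] [ 0.73  -0.069]
0.1 [215, 345] [0.884 0.023]
0.1 [218, 302] [ 0.789 -0.023]
0.2 [215, 345] [0.931 0.063]
0.2 [218, 302] [0.848 0.023]
```

View pics/c.png

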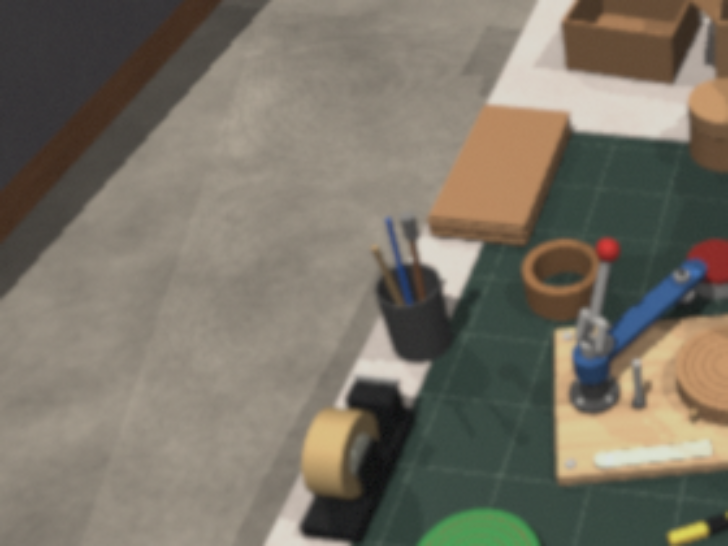

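The pen cup at about (415,310) in this crop stands well beyond the jig, near x = 0.87, so it is clear of the path. I'll go to the pre-push pose.

Emit:
send_rows(
  plan=[
    {"offset": [38.5,-14.5,0.5],"yaw": -0.043},
    {"offset": [39.5,-12.5,0.5],"yaw": -0.043},
    {"offset": [39.5,-11.0,0.5],"yaw": -0.043},
    {"offset": [40.0,-9.0,0.5],"yaw": -0.044},
    {"offset": [40.5,-7.5,0.5],"yaw": -0.043},
    {"offset": [41.0,-6.0,0.5],"yaw": -0.043},
    {"offset": [41.0,-3.5,0.5],"yaw": -0.043},
    {"offset": [41.0,-2.5,0.5],"yaw": -0.043},
    {"offset": [41.0,-0.5,0.5],"yaw": -0.043},
    {"offset": [41.5,1.5,0.5],"yaw": -0.044},
    {"offset": [41.0,3.0,0.5],"yaw": -0.043},
    {"offset": [41.0,5.0,0.5],"yaw": -0.043},
    {"offset": [40.5,7.0,0.5],"yaw": -0.043},
    {"offset": [40.0,8.5,0.5],"yaw": -0.043},
    {"offset": [0,0,0],"yaw": 0},
    {"offset": [0,0,0],"yaw": 0},
  ],
  hand=1,
  squeeze=10,
)

```text
time: 2.3
tool_pos: [0.6274, -0.065, 0.2441]
tool_rot: [-3.141, 0.001, 1.042]
contact_force: [-0.4, -0.3, -0.0]
opening: 0.0003
grip_force: 0.0
```

Run:
```python
from h import *; import json
from cell import status,read_camera,camera_info
q=np.load('q.npy'); ci=camera_info('wrist'); im=read_camera('wrist')[:,:,::-1].copy()
s=status.observe(); print(s['time'],s['tool_pos'],s['tool_rot'],s['opening'])
for x,y in proj(ci,pts(q)): cv2.circle(im,(int(x),int(y)),3,(255,0,255),1)
cv2.imwrite('pics/w.png',im)
b,yb=tcp(q,q[3],.145,-.060,.066)
print(json.dumps(rows(s['tool_pos'],s['tool_rot'][2],[(b,yb,6)])))
```

```text
2.35 [ 0.62696452 -0.06588758  0.24434183] [-3.14094497e+00  7.84605691e-04  1.04095653e+00] 0.0006233067010223756
[{"offset": [0.0, 0.0, 25.5], "yaw": -0.0}, {"offset": [0.0, 0.0, 25.5], "yaw": -0.0}, {"offset": [0.0, 0.0, 25.5], "yaw": -0.0}, {"offset": [0.5, 0.0, 25.5], "yaw": -0.0}, {"offset": [-0.0, 0.0, 26.0], "yaw": -0.0}, {"offset": [-0.0, 0.0, 25.5], "yaw": -0.0}]
```

View pics/w.png

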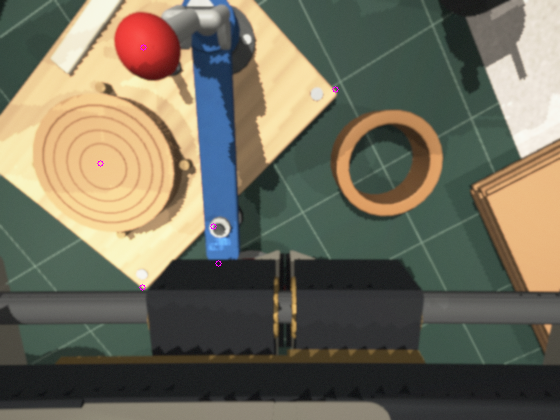

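The wrist view confirms the fit. The ball (148,45), disc (103,163) and jig corners lie within 5 px of the prediction, but the nut is at (220,228) against a predicted (213,227), so swing is slightly larger. I'll correct it and check the finger width.

Run:
```python
from h import *; import json
from cell import status,camera_info
q=np.load('q.npy'); ci=camera_info('wrist'); s=status.observe()
for d in (.025,0,-.03):
  p=[s['tool_pos']+R.from_euler('xyz',s['tool_rot']).apply([0,dy,d]) for dy in (-.019,.019)]; print(d,proj(ci,p).round())
r=least_squares(lambda v:(proj(ci,pts([q[0],q[1],q[2],v[0],q[4]])[7:8])-[220,228]).ravel(),[q[3]]); print(r.x); q[3]=r.x[0]; np.save('q.npy',q)
b,yb=tcp(q,q[3],.145,-.060,.066)
print(json.dumps(rows(s['tool_pos'],s['tool_rot'][2],[(b,yb,6)])))
path=[(*tcp(q,q[3],.145,-.034,.066),4)]+[(*tcp(q,f,.145,-.034,.066),1) for f in np.linspace(q[3],.12,15)[1:]]
print(json.dumps(rows(b,yb,path)))
```

```text
0.025 [[245. 270.]
 [322. 270.]]
0 [[239. 295.]
 [328. 295.]]
-0.03 [[228. 338.]
 [338. 338.]]
[0.81577713]
[{"offset": [0.5, 1.0, 25.5], "yaw": -0.006}, {"offset": [0.5, 0.5, 25.5], "yaw": -0.005}, {"offset": [0.5, 1.0, 25.5], "yaw": -0.006}, {"offset": [0.0, 1.0, 25.5], "yaw": -0.006}, {"offset": [0.5, 0.5, 26.0], "yaw": -0.006}, {"offset": [0.5, 1.0, 25.5], "yaw": -0.005}]
[{"offset": [0.0, -6.5, 0.0], "yaw": 0.0}, {"offset": [0.0, -6.5, 0.0], "yaw": 0.0}, {"offset": [0.0, -6.5, 0.0], "yaw": 0.0}, {"offset": [0.0, -6.5, 0.0], "yaw": 0.0}, {"offset": [-1.5, -7.0, 0.0], "yaw": 0.05}, {"offset": [-1.5, -7.5, 0.0], "yaw": 0.049}, {"offset": [-1.5, -7.0, 0.0], "yaw": 0.05}, {"offset": [-1.5, -7.5, 0.0], "yaw": 0.05}, {"offset": [-1.5, -7.0, 0.0], "yaw": 0.049}, {"offset": [-1.5, -7.5, 0.0], "yaw": 0.05}, {"offset": [-1.5, -7.0, 0.0], "yaw": 0.05}, {"offset": [-1.5, -7.5, 0.0], "yaw": 0.05}, {"offset": [-1.5, -7.0, 0.0], "yaw": 0.049}, {"offset": [-1.5, -7.5, 0.0], "yaw": 0.05}, {"offset": [-1.5, -7.0, 0.0], "yaw": 0.05}, {"offset": [-1.5, -7.5, 0.0], "yaw": 0.049}, {"offset": [-1.5, -7.0, 0.0], "yaw": 0.05}, {"offset": [-1.5, -7.5, 0.0], "yaw": 0.05}]
```

The wrist view suggests a wide block near the fingers. I'll check the gripper's shape from the scene and side cameras before descending.

Run:
```python
from h import *
from cell import status,read_camera,camera_info
s=status.observe(); o=[]
for c in ('scene','side'):
    u=proj(camera_info(c),[s['tool_pos']+np.array([0,0,-.025])])[0]; print(c,u)
    x,y=max(0,int(u[0])-60),max(0,int(u[1])-90)
    o.append(cv2.resize(read_camera(c)[y:y+140,x:x+120,::-1],(390,455),interpolation=2))
cv2.imwrite('pics/g.png',np.hstack(o))
```

```text
scene [229.65159441 211.76153499]
side [242.4515055  187.57864208]
```

View pics/g.png

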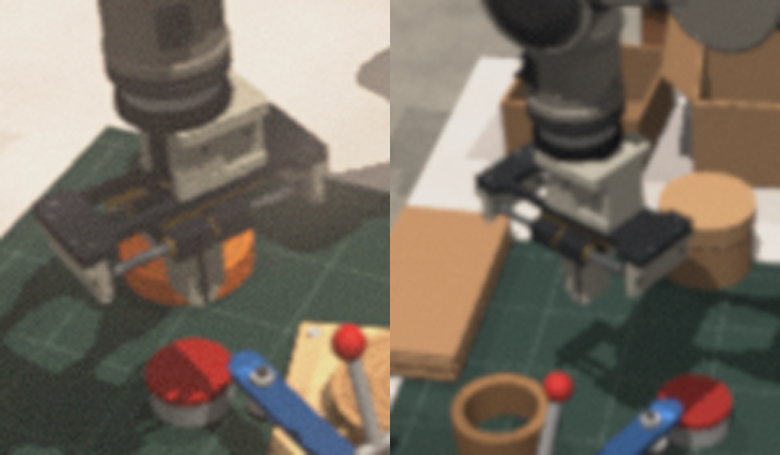

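The fingers are narrow, about 38 mm over both, and the wide parts sit about 60 mm above the tips, which matches the spec. I'll descend and push.

Emit:
send_rows(
  plan=[
    {"offset": [0.5,1.0,25.5],"yaw": -0.006},
    {"offset": [0.5,0.5,25.5],"yaw": -0.005},
    {"offset": [0.5,1.0,25.5],"yaw": -0.006},
    {"offset": [0.0,1.0,25.5],"yaw": -0.006},
    {"offset": [0.5,0.5,26.0],"yaw": -0.006},
    {"offset": [0.5,1.0,25.5],"yaw": -0.005},
    {"offset": [0,0,0],"yaw": 0},
  ],
)

```text
time: 3.15
tool_pos: [0.6303, -0.0668, 0.088]
tool_rot: [-3.135, 0.002, 1.073]
contact_force: [-0.4, -0.4, 0.5]
opening: 0.0003
grip_force: 0.0
```

Emit:
send_rows(
  plan=[
    {"offset": [0.0,-6.5,0.0],"yaw": 0.0},
    {"offset": [0.0,-6.5,0.0],"yaw": 0.0},
    {"offset": [0.0,-6.5,0.0],"yaw": 0.0},
    {"offset": [0.0,-6.5,0.0],"yaw": 0.0},
    {"offset": [-1.5,-7.0,0.0],"yaw": 0.05},
    {"offset": [-1.5,-7.5,0.0],"yaw": 0.049},
    {"offset": [-1.5,-7.0,0.0],"yaw": 0.05},
    {"offset": [-1.5,-7.5,0.0],"yaw": 0.05},
  ],
)

```text
time: 3.95
tool_pos: [0.5828, -0.0429, 0.0923]
tool_rot: [3.139, -0.001, 0.874]
contact_force: [2.6, -0.3, -0.3]
opening: 0.0007
grip_force: 0.8
```

Emit:
send_rows(
  plan=[
    {"offset": [-1.5,-7.0,0.0],"yaw": 0.049},
    {"offset": [-1.5,-7.5,0.0],"yaw": 0.05},
    {"offset": [-1.5,-7.0,0.0],"yaw": 0.05},
    {"offset": [-1.5,-7.5,0.0],"yaw": 0.05},
    {"offset": [-1.5,-7.0,0.0],"yaw": 0.049},
    {"offset": [-1.5,-7.5,0.0],"yaw": 0.05},
    {"offset": [-1.5,-7.0,0.0],"yaw": 0.05},
    {"offset": [-1.5,-7.5,0.0],"yaw": 0.049},
    {"offset": [-1.5,-7.0,0.0],"yaw": 0.05},
    {"offset": [-1.5,-7.5,0.0],"yaw": 0.05},
    {"offset": [0,0,0],"yaw": 0},
  ],
)

```text
time: 5.05
tool_pos: [0.5268, 0.0056, 0.092]
tool_rot: [3.141, -0.001, 0.379]
contact_force: [0.6, -0.2, -0.2]
opening: 0.0004
grip_force: 0.0
```

Run:
```python
from h import *; import json
from cell import status,read_camera,camera_info
q=np.load('q.npy'); s=status.observe(); print(s['tool_pos'],s['tool_rot'],s['contact_force'])
d=W([0,0,-q[2]],[np.array(s['tool_pos'])-[q[0],q[1],0]])[0]; print('jig frame',d, 'r',np.hypot(d[0]-.105,d[1]))
print(json.dumps(rows(*tcp(q,.12,.145,-.034,.066),[(*tcp(q,f,.145,-.034,.066),1) for f in (.08,.04,0)])))
cv2.imwrite('pics/s1.png',cv2.resize(read_camera('side')[170:320,190:350,::-1],None,fx=3.7,fy=3.7,interpolation=2))
```

```text
[0.52683047 0.00556292 0.09201138] [ 3.14089069e+00 -1.13373641e-03  3.79216964e-01] [ 0.63712499 -0.18815503 -0.15102796]
jig frame [-0.03445901 -0.05027314  0.09201138] r 0.14824372925822174
[{"offset": [-1.0, -6.0, 0.0], "yaw": 0.04}, {"offset": [-1.5, -5.5, 0.0], "yaw": 0.04}, {"offset": [-1.0, -6.0, 0.0], "yaw": 0.04}]
```

View pics/s1.png

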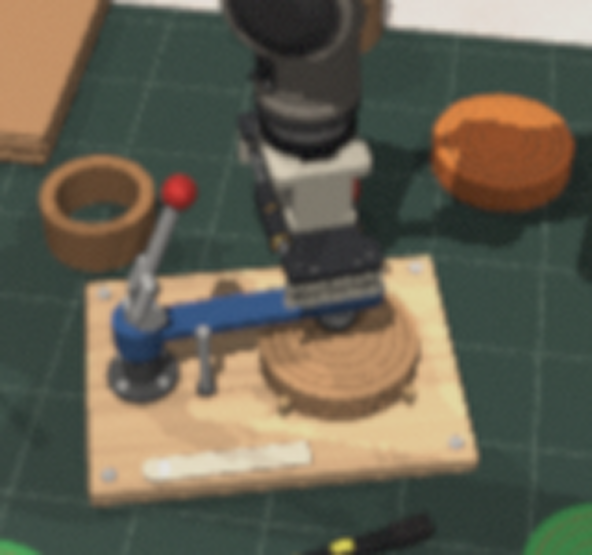

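The strap now lies nearly over the disc, with the foot visible at (338,315) and a small gap to the post at (205,345). I'll finish the last bit slowly.

Emit:
send_rows(
  plan=[
    {"offset": [-1.0,-3.0,0.0],"yaw": 0.04},
    {"offset": [0,-3.0,0.0],"yaw": 0},
    {"offset": [-1.5,-3,0.0],"yaw": 0.04},
    {"offset": [0,-2.5,0.0],"yaw": 0.0},
    {"offset": [0,0,0],"yaw": 0.0},
  ],
)

```text
time: 5.6
tool_pos: [0.521, 0.015, 0.0914]
tool_rot: [3.141, -0.0, 0.301]
contact_force: [0.1, -0.5, 1.2]
opening: 0.0007
grip_force: 0.5
```

Emit:
send_rows(
  plan=[
    {"offset": [-1.0,-2,0.0],"yaw": 0.04},
    {"offset": [0,-2,0.0],"yaw": 0},
    {"offset": [0,0,0.0],"yaw": 0},
  ],
)

```text
time: 5.9
tool_pos: [0.5188, 0.0185, 0.0912]
tool_rot: [3.142, 0.0, 0.261]
contact_force: [-0.1, -0.6, 0.9]
opening: 0.0002
grip_force: 0.6
```

Emit:
send_rows(
  plan=[
    {"offset": [0,-1.5,0],"yaw": 0},
    {"offset": [0,-1.5,0],"yaw": 0},
  ],
)

```text
time: 6.1
tool_pos: [0.5182, 0.0205, 0.0912]
tool_rot: [3.14, 0.0, 0.26]
contact_force: [1.0, -8.4, -0.2]
opening: 0.0008
grip_force: 4.4
```

Emit:
send_rows(
  plan=[
    {"offset": [0,-1.5,0],"yaw": 0},
    {"offset": [0,0,0],"yaw": 0},
  ],
)

```text
time: 6.3
tool_pos: [0.5179, 0.0211, 0.0913]
tool_rot: [3.139, 0.0, 0.26]
contact_force: [-0.0, -10.5, 0.8]
opening: 0.0009
grip_force: 5.2
```

The strap is firmly at its stop with 10 N reaction. I'll back off, rise, move behind the lever, and verify with a picture.

Emit:
send_rows(
  plan=[
    {"offset": [0,10,0],"yaw": 0},
    {"offset": [0,20,0],"yaw": 0},
    {"offset": [0,0,-35],"yaw": 0},
    {"offset": [0,0,-50],"yaw": 0},
    {"offset": [0,0,-50],"yaw": 0},
    {"offset": [0,0,-50],"yaw": 0},
    {"offset": [0,0,0],"yaw": 0},
  ],
)

```text
time: 7.0
tool_pos: [0.5281, -0.0063, 0.2833]
tool_rot: [3.137, -0.012, 0.26]
contact_force: [-0.1, -1.0, 0.2]
opening: 0.0008
grip_force: 0.0
```

Run:
```python
from h import *; import json
from cell import status,read_camera,camera_info,models
q=np.load('q.npy'); q[3]=0; s=status.observe(); print(s['time'],s['tool_pos'],s['tool_rot'])
o=[]
for c in ('scene','side'):
    ci=camera_info(c); im=read_camera(c)[:,:,::-1].copy()
    for x,y in proj(ci,np.r_[pts(q),W(q,[[.105,0,.108]])]): im[int(round(y)),int(round(x))]=(255,0,255)
    u=proj(ci,W(q,[[0.05,0,.1]]))[0].astype(int)
    o.append(cv2.resize(im[u[1]-60:u[1]+60,u[0]-60:u[0]+60],(400,400),interpolation=0))
    r=models.regions_of(c,'lever_ball')[:1]; print(c,[(k['conf'],k['extent']) for k in r],proj(ci,pts(q)[5:6]))
cv2.imwrite('pics/v.png',np.hstack(o))
a=tcp(q,0,.003,0,.25)
print(json.dumps(rows(s['tool_pos'],s['tool_rot'][2],[(*a,6)])))
```

```text
7.0 [ 0.52811174 -0.00634167  0.28328732] [ 3.13694663 -0.01241125  0.25955315]
scene [(0.66, [275.8, 218.8, 297.0, 271.7])] [[290.80407609 223.6262148 ]]
side [(0.49, [225.0, 219.5, 243.8, 255.4])] [[239.34037384 223.24387415]]
[{"offset": [23.0, -10.5, 1.5], "yaw": 0.0}, {"offset": [23.0, -10.0, 1.5], "yaw": 0.0}, {"offset": [23.0, -10.5, 1.0], "yaw": 0.0}, {"offset": [23.0, -10.5, 1.5], "yaw": 0.0}, {"offset": [23.0, -10.5, 1.5], "yaw": 0.0}, {"offset": [23.5, -10.0, 1.5], "yaw": 0.0}]
```

View pics/v.png

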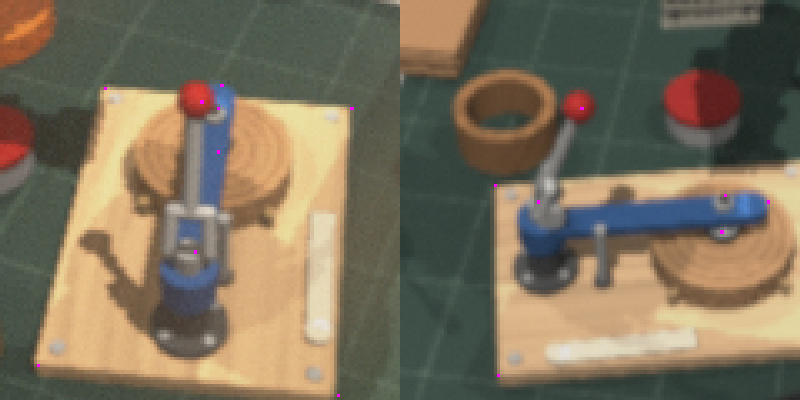

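The strap lies over the disc against the post, and the overlay of jig corners, nut and ball fits within about 2 px. Next is to go behind the lever.

Emit:
send_rows(
  plan=[
    {"offset": [23.0,-10,0.5],"yaw": 0.0},
    {"offset": [23.0,-10.0,0.5],"yaw": 0.0},
    {"offset": [23.0,-10,1.0],"yaw": 0.0},
    {"offset": [23.0,-10,1.5],"yaw": 0.0},
    {"offset": [23.0,-10,1.5],"yaw": 0.0},
    {"offset": [23.5,-10.0,1.5],"yaw": 0.0},
    {"offset": [0,0,0],"yaw": 0},
    {"offset": [0,0,0],"yaw": 0},
  ],
)

```text
time: 8.0
tool_pos: [0.6432, 0.0874, 0.2672]
tool_rot: [-3.141, 0.004, 0.26]
contact_force: [-0.8, -0.0, 0.2]
opening: 0.0006
grip_force: 0.0
```

Run:
```python
from h import *; import json
from cell import status
q=np.load('q.npy'); q[3]=0; np.save('q.npy',q); s=status.observe()
print(s['tool_pos'],s['tool_rot'])
def L(deg,d=.09,n=.006):
    e=np.radians(deg); return tcp(q,0,d*np.cos(e)-n*np.sin(e)-.0095,-.002,.108+d*np.sin(e)+n*np.cos(e))
a=tcp(q,0,.003,-.002,L(69)[0][2]-.025)
print(json.dumps(rows(s['tool_pos'],s['tool_rot'][2],[(*a,3)])))
print(json.dumps(rows(*a,[(*L(69),3)]+[(*L(d),1) for d in np.arange(66,11,-3.5)])))
print(a,L(69),L(12),L(5))
```

```text
[0.64323599 0.08738657 0.26721894] [-3.14073592  0.00434217  0.25964075]
[{"offset": [1.0, 0.5, 16.0], "yaw": 0.0}, {"offset": [1.0, 0.0, 16.0], "yaw": 0.0}, {"offset": [1.0, 0.5, 16.0], "yaw": 0.0}]
[{"offset": [-4.5, 0.0, 0.0], "yaw": 0.0}, {"offset": [-5.0, -0.0, 0.0], "yaw": 0.0}, {"offset": [-4.5, -0.0, 0.0], "yaw": 0.0}, {"offset": [-4.5, -0.0, 1.5], "yaw": 0.0}, {"offset": [-5.0, -0.0, 2.0], "yaw": 0.0}, {"offset": [-5.0, -0.0, 2.5], "yaw": 0.0}, {"offset": [-5.0, -0.0, 2.5], "yaw": 0.0}, {"offset": [-4.5, -0.0, 3.0], "yaw": 0.0}, {"offset": [-4.5, -0.0, 3.5], "yaw": 0.0}, {"offset": [-4.5, -0.0, 3.5], "yaw": 0.0}, {"offset": [-4.0, -0.0, 3.5], "yaw": 0.0}, {"offset": [-3.5, -0.0, 4.0], "yaw": 0.0}, {"offset": [-4.0, -0.0, 4.5], "yaw": 0.0}, {"offset": [-3.0, -0.0, 4.0], "yaw": 0.0}, {"offset": [-3.0, -0.0, 5.0], "yaw": 0.0}, {"offset": [-3.0, -0.0, 4.5], "yaw": 0.0}, {"offset": [-2.0, -0.0, 5.0], "yaw": 0.0}, {"offset": [-2.5, -0.0, 5.0], "yaw": 0.0}, {"offset": [-1.5, -0.0, 5.5], "yaw": 0.0}]
(array([0.64633262, 0.08723662, 0.21917245]), np.float64(0.259515083617836)) (array([0.63265486, 0.08360514, 0.21917245]), np.float64(0.259515083617836)) (array([0.5745343 , 0.06817399, 0.15758094]), np.float64(0.259515083617836)) (array([0.57226417, 0.06757127, 0.14682119]), np.float64(0.259515083617836))
```

Emit:
send_rows(
  plan=[
    {"offset": [1.0,0.5,16.0],"yaw": 0.0},
    {"offset": [1.0,0.0,16.0],"yaw": 0.0},
    {"offset": [1.0,0.5,16.0],"yaw": 0.0},
    {"offset": [0,0,0],"yaw": 0},
    {"offset": [-4.5,0.0,0.0],"yaw": 0.0},
    {"offset": [-5.0,0.0,0.0],"yaw": 0.0},
    {"offset": [-4.5,0.0,0.0],"yaw": 0.0},
    {"offset": [-4.5,0.0,1.5],"yaw": 0.0},
    {"offset": [-5.0,0.0,2.0],"yaw": 0.0},
  ],
)

```text
time: 8.9
tool_pos: [0.6247, 0.081, 0.2193]
tool_rot: [3.141, -0.003, 0.259]
contact_force: [1.5, 0.6, 3.9]
opening: 0.0004
grip_force: 1.3
```

Emit:
send_rows(
  plan=[
    {"offset": [-5.0,0,2.5],"yaw": 0.0},
    {"offset": [-5.0,0,2.5],"yaw": 0.0},
    {"offset": [-4.5,0,3.0],"yaw": 0.0},
    {"offset": [-4.5,0,3.5],"yaw": 0.0},
  ],
)

```text
time: 9.3
tool_pos: [0.6056, 0.076, 0.2066]
tool_rot: [3.141, -0.0, 0.259]
contact_force: [0.7, -1.0, 3.7]
opening: 0.0004
grip_force: 1.5
```

Emit:
send_rows(
  plan=[
    {"offset": [-4.5,0,3.5],"yaw": 0.0},
    {"offset": [-4.0,0,3.5],"yaw": 0.0},
    {"offset": [-3.5,0,4.0],"yaw": 0.0},
    {"offset": [-4.0,0,4.5],"yaw": 0.0},
    {"offset": [-3.0,0,4.0],"yaw": 0.0},
    {"offset": [-3.0,0,5.0],"yaw": 0.0},
  ],
)

```text
time: 9.9
tool_pos: [0.5843, 0.0704, 0.1819]
tool_rot: [3.141, 0.0, 0.259]
contact_force: [-1.1, -1.8, 3.8]
opening: 0.0006
grip_force: 1.6
```

Emit:
send_rows(
  plan=[
    {"offset": [-3.0,0,4.5],"yaw": 0.0},
    {"offset": [-2.0,0,5.0],"yaw": 0.0},
    {"offset": [-2.5,0,5.0],"yaw": 0.0},
    {"offset": [-1.5,0,5.5],"yaw": 0.0},
    {"offset": [0,0,0],"yaw": 0.0},
  ],
)

```text
time: 10.4
tool_pos: [0.5753, 0.0682, 0.1611]
tool_rot: [-3.141, 0.002, 0.259]
contact_force: [-0.4, -0.5, 0.5]
opening: 0.0005
grip_force: 0.3
```

Emit:
send_rows(
  plan=[
    {"offset": [-1,0,3],"yaw": 0.0},
    {"offset": [-1,0,3],"yaw": 0.0},
    {"offset": [0,0,3],"yaw": 0.0},
    {"offset": [0,0,0],"yaw": 0.0},
  ],
)

```text
time: 10.8
tool_pos: [0.5738, 0.0678, 0.1527]
tool_rot: [-3.141, 0.001, 0.259]
contact_force: [-1.1, 0.4, 1.8]
opening: 0.0003
grip_force: 0.8
```

Emit:
send_rows(
  plan=[
    {"offset": [0,0,1.5],"yaw": 0.0},
    {"offset": [0,0,1.5],"yaw": 0.0},
  ],
)

```text
time: 11.0
tool_pos: [0.574, 0.0677, 0.1502]
tool_rot: [3.142, 0.0, 0.259]
contact_force: [-3.0, -0.2, 3.2]
opening: 0.0005
grip_force: 1.7
```

Emit:
send_rows(
  plan=[
    {"offset": [0,0,1.5],"yaw": 0.0},
    {"offset": [0,0,1.5],"yaw": 0.0},
  ],
)

```text
time: 11.2
tool_pos: [0.574, 0.0677, 0.1471]
tool_rot: [3.142, 0.0, 0.259]
contact_force: [-2.9, -1.1, 5.9]
opening: 0.0008
grip_force: 3.1
```

Emit:
send_rows(
  plan=[
    {"offset": [0,0,1],"yaw": 0.0},
    {"offset": [0,0,1],"yaw": 0.0},
  ],
)

```text
time: 11.4
tool_pos: [0.5739, 0.0676, 0.1463]
tool_rot: [3.141, -0.0, 0.259]
contact_force: [-8.4, -1.8, 17.0]
opening: 0.0004
grip_force: 8.1
```

Emit:
send_rows(
  plan=[
    {"offset": [0,0,0.5],"yaw": 0.0},
    {"offset": [0,0,0],"yaw": 0.0},
    {"offset": [0,0,0],"yaw": 0.0},
  ],
)

```text
time: 11.7
tool_pos: [0.5739, 0.0677, 0.1464]
tool_rot: [3.141, -0.001, 0.259]
contact_force: [-7.7, -0.8, 15.8]
opening: 0.0008
grip_force: 7.5
```

Emit:
send_rows(
  plan=[
    {"offset": [0,0,-10],"yaw": 0.0},
    {"offset": [0,0,-40],"yaw": 0.0},
    {"offset": [0,0,-50],"yaw": 0.0},
    {"offset": [0,0,-50],"yaw": 0.0},
    {"offset": [0,50,0],"yaw": 0.0},
    {"offset": [0,50,0],"yaw": 0.0},
    {"offset": [0,50,0],"yaw": 0.0},
    {"offset": [0,0,0],"yaw": 0.0},
    {"offset": [0,0,0],"yaw": 0.0},
  ],
)

```text
time: 12.6
tool_pos: [0.6126, -0.0783, 0.294]
tool_rot: [-3.141, 0.0, 0.256]
contact_force: [-0.0, 0.4, -0.2]
opening: 0.0005
grip_force: 0.0
```

Run:
```python
from h import *
from cell import status,read_camera,camera_info
q=np.load('q.npy'); q[4]=1.2; print(status.observe()['time'],status.observe()['contact_force']); o=[]
for c in ('scene','side'):
    ci=camera_info(c); im=read_camera(c)[:,:,::-1].copy()
    for x,y in proj(ci,pts(q)[5:6]): im[int(round(y)),int(round(x))]=(255,0,255)
    u=proj(ci,W(q,[[0.0,0,.06]]))[0].astype(int)
    o.append(cv2.resize(im[u[1]-60:u[1]+60,u[0]-60:u[0]+60],(400,400),interpolation=0))
cv2.imwrite('pics/f.png',np.hstack(o))
```

```text
12.6 [-0.0352101   0.35440057 -0.22408692]
```

View pics/f.png

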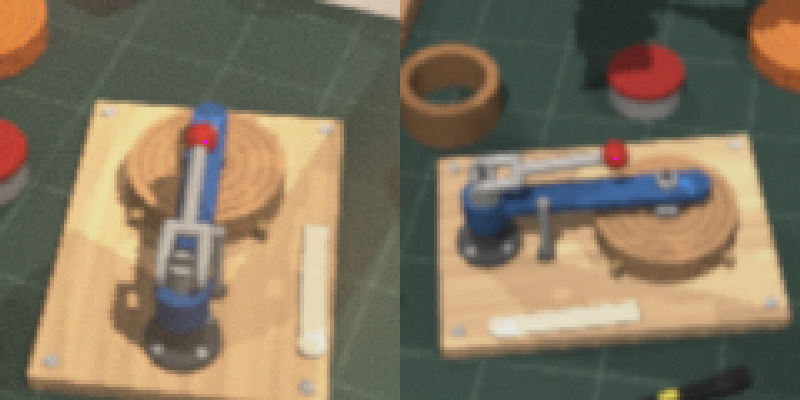

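The ball is exactly where the fully-down prediction puts it, at (205,140) and (615,155). The strap is at the post, the foot is on the disc, and the arm is clear.

```bash
python3 -c "
from cell import ticket; print(ticket.hand_in())"
```

```text
the job is handed in; nothing more can be done
None
```

The blue strap is against its stop post with the foot over the disc's middle, the cam lever is fully down and locked, the arm is clear, and the job is handed in; the judge's verdict was not returned.

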